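# Set the rotary drilling fixture to the red marker

## Task

Set the rotary drilling fixture for its next hole: push its dial plate round by the upright yellow-and-black lug, using the outside of a fingertip, until the white index line on the plate lines up with the red marker on the scale ring (not the blue one), and leave it at rest there. Push steadily, do not flick it, and do not pinch the lug between the fingers. Leave the paint can, the battery and the white board where they are.

Things in the scene. Friction and masses are not known exactly. Their poses are not given: they have to be found in the camera images.
- fixture: Rotary drilling fixture bolted to the bench (it cannot move): green base 230 x 230 x 22 mm, on it a round aluminium scale ring, outer radius 108 mm, top 66 mm above the bench, with black tick lines every 7.5 degrees. Origin on the bench under the centre; z up. Seen from above, its +x axis is the direction of the index line at dial joint value 0.
- dial (a joint): Angle of the dial plate on the fixture (rad), about the vertical axis through the fixture's centre, positive counter-clockwise seen from above; stops at -2.4 and +2.4. At +1.571 the index line points along the fixture's +y axis, at -1.571 along its -y axis. Stiff: it takes about 0.22 N m (about 4 N at the lug) to turn and stays where it is left. It starts between -0.9 and +0.9.
- dial_center (a point): Point on the dial's turning axis, level with the top of the dial plate (74 mm above the bench). The dial plate is a dark steel disc of radius 82 mm with a round wooden blank (radius 30 mm, 12 mm high, with a bolt head 6 mm higher) at its middle.
- index_tip (a point): Outer end of the white index line (6 mm wide, drawn on the plate's top from radius 39 to 81 mm): the point at radius 80 mm, at the plate's top.
- lug_center (a point): Centre of the upright lug that turns with the dial, diametrically opposite the index line, on the plate at radius 60 mm. The lug is 30 mm long radially (radius 45 to 75 mm), 20 mm thick across (black core 12 mm with a yellow cheek 4 mm thick on each side) and 42 mm tall, its foot at the plate's top (74 mm above the bench), its top 116 mm above the bench; this point is 95 mm above the bench.
- cheek_a_center (a point): Yellow cheek on the lug's clockwise side (seen from above), 30 x 4 x 38 mm; this point is its centre. Pushing on it turns the dial counter-clockwise (joint grows).
- cheek_b_center (a point): Yellow cheek on the lug's counter-clockwise side (seen from above), 30 x 4 x 38 mm; this point is its centre. Pushing on it turns the dial clockwise (joint falls).
- red_marker: Red bar, the target: 8 mm wide, 22 mm long radially (radius 85 to 107 mm), 3 mm high, fixed on the scale ring. Origin at the centre of its underside; its x axis points across the bar (parallel to the fixture's x), its y along it. It sits either exactly on the fixture's +y side (target joint value +1.571) or exactly on its -y side (-1.571).
- blue_marker: Blue bar of the same size on the opposite side of the ring, an old setting; not the target. Fixed; origin as for the red one.
- can: White paint can with a paper label, 74 mm diameter, 110 mm tall, loose, standing by the fixture; origin at the centre of its underside.
- battery: Yellow and black tool battery, 75 x 60 x 65 mm, loose, standing by the fixture; origin at the centre of its underside.
- board: White painted board, 90 x 240 x 18 mm, loose, lying beyond the fixture; origin at the centre of its underside.

How it is judged:
At the end, for the whole second after the job is handed in: The outer end of the white index line is within 5 mm (about 3.5 degrees) to either side of the red marker's centre line, and the dial is at rest (x of index_tip in the frame of red_marker between -0.005 and 0.005 m and horizontal distance between index_tip and red_marker below 0.03 m and velocity of joint dial between -0.03 and 0.03 rad/s); the robot touches nothing.
It fails at once if the lug was pinched (both cheeks pressed by the fingers at once) (contact force between the fingers and dial_c3 above 1 N and contact force between the fingers and dial_c4 above 1 N).
It fails at once if the dial was flicked or spun (faster than 3 rad/s) (velocity of joint dial above 3 rad/s or velocity of joint dial below -3 rad/s).
It fails at once if the can was moved or lifted (more than 20 mm) (distance of can from where it was at the start of the episode above 0.02 m).
It fails at once if the battery was moved or lifted (more than 20 mm) (distance of battery from where it was at the start of the episode above 0.02 m).
It fails at once if the board was moved or lifted (more than 20 mm) (distance of board from where it was at the start of the episode above 0.02 m).
It also fails if it takes over 48 s, if anything falls off the work surface, if the arm or the gripper's body presses on something with over 40 N, if the wrist force passes 120 N, or if a joint passes its speed limit or range.

## Robot

A 7-joint arm with a two-finger parallel gripper is mounted at the origin on the work surface. World frame = base frame: x ahead of the robot, y to its left, z up, the work surface at z = 0. Lengths are in m, angles in rad, forces in N, time in s.
With the tool pointing down it reaches from about 0.4 to 0.85 m from the base axis. Payload 4.5 kg.
Tool frame: the origin (TCP) lies on the centre line of the jaws, within the pads' length; the fingertips stand 17 mm ahead of it and the grasp point (between the pads) lies 2 mm behind it; x points along the fingers, y is the direction in which the jaws open and shut, and the axes are right-handed (so a half turn about x gives the same grasp; the last joint's range is limited). The gripper opens to 88 mm and grips with 3 to 60 N. Pads are 18 mm wide; open, the fingers measure 123 mm over their backs; the gripper's body (75 mm by 187 mm) begins 45 mm behind the grasp point.
Start: joints at [-1.091, 0.689, -0.195, 1.565, 0.157, 0.902, -0.215], TCP at [0.269, 0.564, 0.256] pointing down, gripper open.
Joint ranges: [-3.01, 3.01], [-0.46, 2.08], [-1.47, 1.51], [0.13, 2.56], [-1, 4.14], [0.04, 2.09], [-2.66, 2.66]. Speed limits (rad/s): [2.57, 2.57, 3.14, 3.14, 3.14, 3.14, 3.14].

## Interface

Orientations are given as a rotation vector (axis times angle).
In Python, from station import * gives the robot as it stands. The module is installed in compiled form; this text tells all that it offers.
- The arm moves only by the tool apply_moves, never from a script. Its argument "increments" is a list of rows, each a list of 4 numbers: the shift along the tool's x, y, z in m, then the turn about the tool's x in degrees. A call has 1 to 20 rows; each row is the pose to reach, as a shift and turn from the pose commanded when the call began, along the tool's axes at that moment; what a row does not reach only later rows make up. A row lasts 1/10 s, in which the tool goes at most 50 mm and 8.59 degrees, less where a joint would pass 70% of its speed; a pose out of reach is approached as far as the arm can. A call with a gripper value outside its range is refused whole. "fingers" is the closure, from -1 (fully open) to 1 (shut), so that 0 is half open, set as the call begins (left out, the last holds). The fingers move at their own pace and stop on an object; the grip force is fixed at half the most. Time passes only in rows, so rows that repeat a pose let the fingers close. It gives the time, the measured TCP pose, the force and the opening at its end, in the units of the state.
- get_state(): the state, without advancing time (a new reading comes with each control period).
- camera(name): name is "side" or "top" or "wrist"; returns the picture (480x640x3 uint8, red, green, blue); there is no depth.
- camera_info(name): a dict with "camera_matrix" (3x3 intrinsics, pixels), "eye" and "attitude" of the camera in the world; the wrist camera has in their place "T_tool_cam" (4x4, takes a point from camera to tool coordinates, whose origin is the TCP and whose axes are the tool frame's). Camera axes: x right, y down, z forward; pixel columns grow to the right and rows downward; lengths in m; the calibration is good to about 2 mm. A picture is of the moment at which its call begins: read the wrist's pose just before it. camera_info takes no time and is no camera call.
- close_job(): hands the job in, once; it reports no verdict.
Trained networks look in the newest picture that a camera, given by its name, has taken for a name from the list of things; names that differ only in an ending like _2 or _b are one class to them, and where a whole thing is asked for, a point or a joint stands for the part that bears it (a point fixed in the world has none). Each returns a list of dicts, best first, with "score" (0 to 1); they miss things now and then, are a little off and sometimes report something else, mostly with a low value. They report only what shows in the picture. A call takes as long as a camera call.
- recognise(label, camera): "centre" ([x, y, z] in m, in world coordinates, good to about 4 mm: the middle of the surface that is visible of it).
- tip_of(label, camera): "centre" ([x, y, z] in m, in world coordinates, good to about 4 mm: a listed point, or the origin of a listed thing).
The state is a dict: "clock": time; "joint_pos": joint angles; "dq": joint speeds; "joint_efforts": joint torques, N m; "eef_pos": TCP position; "orientation": TCP orientation; "wrist_force": force on the tool from outside, world axes, zero at the start; "moment": the same for the moment, N m; "finger_gap": finger opening in m.
Only numpy, scipy, OpenCV 4.12 (cv2) and the standard library are available. Lean on these libraries where they do the work, as an engineer would, in place of code of your own. Each camera call takes 0.05 s, during which the arm holds its last target.

## Working session

There is one attempt and no reset: what is moved stays moved. The work goes in short steps, Python scripts to look and compute and a tool call to move; the robot and the scene stay as the last step left them, time stands still between calls to the robot, and variables do not carry over. Pictures are saved under pics/ and viewed, and the job is handed in when it is done.

Besides the shell and the picture viewer there is one more tool, called after ">>>" by a JSON object that holds its "op" and its "data", one argument or row to a line. apply_moves: Moves the arm, as the interface text tells. Its arguments: {"type":"object","properties":{"increments":{"type":"array"},"fingers":{"type":"number"}},"required":["increments"]}

```bash
mkdir -p pics; python3 - <<'E'
from station import *
import cv2
s=get_state(); print({k:s[k] for k in('clock','eef_pos','orientation','finger_gap','wrist_force')})
for c in('top','side'):
    cv2.imwrite(f'pics/{c}0.png',camera(c)[:,:,::-1]); print(c,camera_info(c))
    for l in('dial_center','index_tip','lug_center','red_marker','blue_marker','can','battery','board','fixture'):
        r=tip_of(l,c); print(l,[(q['centre'],q['score']) for q in r[:2]])
E
```

```text
{'clock': 0.0, 'eef_pos': array([0.26926525, 0.56338378, 0.25491291]), 'orientation': array([ 0.34813587,  1.54266356, -0.35092355]), 'finger_gap': 0.08808434419685406, 'wrist_force': array([-0.50850671,  0.70807284, -0.29088599])}
top {'camera_matrix': array([[556.01731089,   0.        , 312.62579908],
       [  0.        , 556.01731089, 242.05419859],
       [  0.        ,   0.        ,   1.        ]]), 'eye': array([0.44934079, 0.0454267 , 1.04332973]), 'attitude': array([-2.13845355,  2.14061553, -0.20149298])}
dial_center [([0.5841, 0.0604, 0.0761], 0.91)]
index_tip [([0.6433, 0.1083, 0.0741], 0.94)]
lug_center [([0.5396, 0.0174, 0.0968], 0.63), ([0.6866, -0.1273, 0.0013], 0.49)]
red_marker [([0.5544, 0.1498, 0.0686], 0.38)]
blue_marker [([0.6182, -0.0365, 0.0692], 0.63)]
can [([0.5433, 0.2701, 0.0007], 0.69)]
battery [([0.6892, -0.1293, -0.0001], 0.79)]
board [([0.7824, 0.1058, -0.0014], 0.86)]
fixture [([0.5869, 0.0599, -0.0018], 0.61)]
side {'camera_matrix': array([[469.62641077,   0.        , 319.10900583],
       [  0.        , 469.62641077, 247.76778285],
       [  0.        ,   0.        ,   1.        ]]), 'eye': array([ 0.43351027, -0.5420452 ,  0.52939109]), 'attitude': array([-2.17204425,  0.34478052, -0.18115501])}
dial_center [([0.583, 0.0612, 0.0747], 0.84)]
index_tip [([0.6464, 0.106, 0.0728], 0.97)]
lug_center [([0.5417, 0.0192, 0.0957], 0.59)]
red_marker [([0.5567, 0.1489, 0.0706], 0.39), ([0.582, 0.0604, 0.0772], 0.29)]
blue_marker [([0.6147, -0.0326, 0.0694], 0.59), ([0.7841, 0.102, 0.0009], 0.43)]
can [([0.5453, 0.2728, 0.0031], 0.75)]
battery [([0.6886, -0.1285, -0.0004], 0.63), ([0.542, 0.0192, 0.0964], 0.46)]
board [([0.7831, 0.1057, -0.0026], 0.86)]
fixture [([0.5855, 0.0632, 0.002], 0.73)]
```

View pics/top0.png

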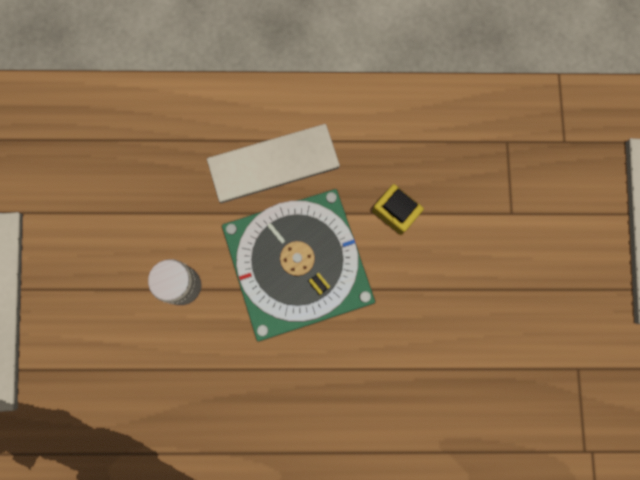

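View pics/side0.png

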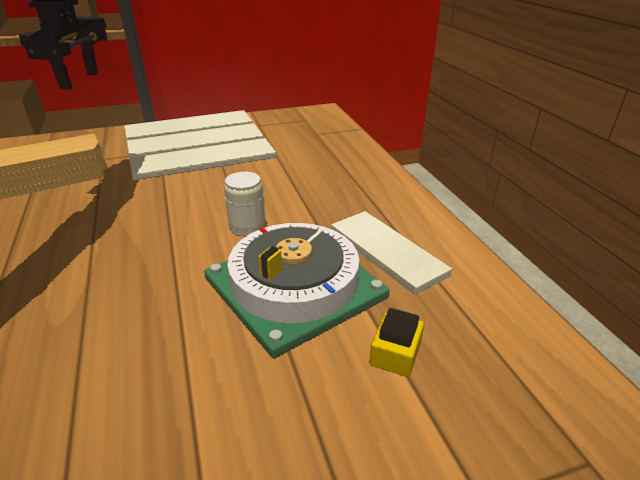

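The top view shows the index line at about (272,230), the red marker on the left at (245,276), the blue one on the right at (348,243) and the lug at (319,284). The side view agrees. The dial therefore has to turn counter-clockwise (pushing on cheek_a). Next I'll refine the angles and plan the approach.

```bash
cat > h.py <<'E'
from station import *
import numpy as np, cv2
from scipy.spatial.transform import Rotation as R
def ray_pt(c,uv,z):
    i=camera_info(c);K=i['camera_matrix'];A=R.from_rotvec(i['attitude']).as_matrix()
    d=A@np.linalg.solve(K,[uv[0],uv[1],1]);e=i['eye'];return e+d*(z-e[2])/d[2]
def rect(c,C,z,half=.13,n=600):
    # top-down rectified: col -> +x, row up -> +y
    i=camera_info(c);K=i['camera_matrix'];A=R.from_rotvec(i['attitude']).as_matrix()
    P=np.array([[C[0]+sx*half,C[1]+sy*half,z] for sx,sy in((-1,1),(1,1),(1,-1),(-1,-1))])
    q=(K@(A.T@(P-i['eye']).T)).T;q=q[:,:2]/q[:,2:]
    return cv2.getPerspectiveTransform(q.astype(np.float32),np.float32([[0,0],[n,0],[n,n],[0,n]]))
def toolpose():
    s=get_state();return np.array(s['eef_pos']),R.from_rotvec(s['orientation']).as_matrix(),s
def inc(p,yaw_y,p0=None,M=None):
    if p0 is None:p0,M,_=toolpose()
    d=M.T@(np.array(p)-p0); y=np.degrees(np.arctan2(M[1,1],M[0,1]))
    t=-(yaw_y-y); t=(t+180)%360-180
    return np.round(d,4),round(t,1)
E
python3 - <<'E'
from h import *
C=np.array([.5845,.061])
for c in('top','side'):
    im=camera(c); H=rect(c,C,.074); w=cv2.warpPerspective(im,H,(600,600),flags=cv2.INTER_CUBIC)
    cv2.imwrite(f'pics/r{c}0.png',w[:,:,::-1])
    hsv=cv2.cvtColor(im,cv2.COLOR_RGB2HSV)
    for n,m,z in(('red',(((hsv[...,0]<8)|(hsv[...,0]>172))&(hsv[...,1]>170)),.069),('blue',((hsv[...,0]>100)&(hsv[...,0]<130)&(hsv[...,1]>120)),.069)):
        k,l,st,ce=cv2.connectedComponentsWithStats(m.astype(np.uint8))
        for j in range(1,k):
            P=ray_pt(c,ce[j],z)
            if st[j,4]>8 and np.hypot(*(P[:2]-C))<.12: print(c,n,st[j,4],P.round(4),np.degrees(np.arctan2(*(P[:2]-C)[::-1])).round(1))
p,M,s=toolpose();print(M.round(3),s['joint_pos'])
E
```

```text
top blue 23 [ 0.6163 -0.0349  0.069 ] -71.6
side red 26 [0.5557 0.1508 0.069 ] 107.8
side blue 56 [ 0.616  -0.0345  0.069 ] -71.8
[[ 0.     0.431  0.902]
 [ 0.     0.902 -0.431]
 [-1.     0.     0.   ]] [-1.09120273  0.68910008 -0.19459023  1.56530723  0.1573151   0.90250099
 -0.21511807]
```

```bash
python3 - <<'E'
import cv2,numpy as np
a=cv2.imread('pics/rtop0.png');b=cv2.imread('pics/rside0.png')
cv2.imwrite('pics/r0.png',cv2.resize(np.hstack([a,b]),(800,400)))
E
```

```text
(no output)
```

View pics/r0.png

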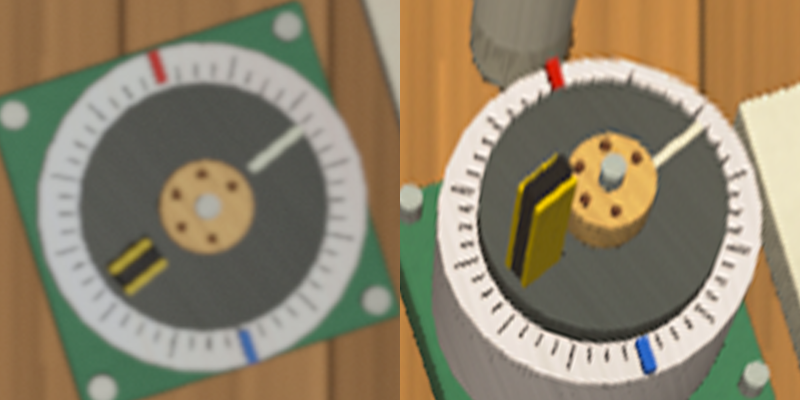

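```bash
python3 - <<'E'
from h import *
print(inc([.5128,.0547,.22],-52),inc([.5128,.0547,.102],-52))
E
```

```text
(array([ 0.0357, -0.3546,  0.4391]), np.float64(116.5)) (array([ 0.1537, -0.3546,  0.4391]), np.float64(116.5))
```

>>> {"op": "apply_moves", "data": {
  "increments": [
    [0, -0.018, 0.022, 6],
    [0, -0.036, 0.044, 12],
    [0, -0.054, 0.066, 18],
    [0, -0.074, 0.092, 25],
    [0, -0.094, 0.117, 32],
    [0, -0.117, 0.145, 39],
    [0, -0.14, 0.173, 46],
    [0, -0.162, 0.201, 53],
    [0.005, -0.185, 0.229, 60],
    [0.01, -0.207, 0.257, 67],
    [0.015, -0.23, 0.285, 74],
    [0.02, -0.252, 0.313, 81],
    [0.025, -0.275, 0.341, 88],
    [0.03, -0.297, 0.369, 95],
    [0.033, -0.317, 0.393, 102],
    [0.036, -0.335, 0.415, 108],
    [0.036, -0.348, 0.431, 113],
    [0.036, -0.3546, 0.4391, 116.5],
    [0.036, -0.3546, 0.4391, 116.5],
    [0.036, -0.3546, 0.4391, 116.5]
  ],
  "fingers": 1
}}

```text
clock: 3.1
eef_pos: [0.5124, 0.0561, 0.2197]
orientation: [1.838, 0.636, -1.838]
wrist_force: [-0.4, 0.0, -0.3]
finger_gap: 0.0004
```

```bash
python3 - <<'E'
from h import *
p,M,s=toolpose();print(M.round(3),s['joint_pos'].round(2))
im=[camera('wrist'),camera('top')]
print(camera_info('wrist'))
for l in('lug_center','cheek_a_center','dial_center'):
  for c in ('top','wrist'):
    r=tip_of(l,c);print(l,c,[(q['centre'],q['score']) for q in r[:2]])
cv2.imwrite('pics/w1.png',cv2.resize(np.hstack(im),(800,300))[:,:,::-1])
print(inc([.5128,.0547,.102],-52))
E
```

```text
[[-0.001  0.617 -0.787]
 [ 0.001 -0.787 -0.617]
 [-1.    -0.001 -0.   ]] [-0.38  0.62  0.3   1.95 -0.3   0.62 -0.8 ]
{'camera_matrix': array([[400.63565406,   0.        , 323.45924491],
       [  0.        , 400.63565406, 236.58791573],
       [  0.        ,   0.        ,   1.        ]]), 'T_tool_cam': array([[ 5.41553041e-04, -2.66316519e-01,  9.63885480e-01,
        -1.28904484e-01],
       [ 9.99999644e-01, -4.78833741e-04, -6.94142818e-04,
         1.62602983e-03],
       [ 6.46402589e-04,  9.63885513e-01,  2.66316165e-01,
        -6.88180999e-02],
       [ 0.00000000e+00,  0.00000000e+00,  0.00000000e+00,
         1.00000000e+00]])}
lug_center top []
lug_center wrist [([0.54, 0.0191, 0.0977], 0.82)]
cheek_a_center top []
cheek_a_center wrist [([0.5348, 0.0248, 0.0966], 0.72)]
dial_center top []
dial_center wrist [([0.5845, 0.0587, 0.0748], 0.86)]
(array([1.177e-01, 5.000e-04, 1.000e-04]), np.float64(0.0))
```

View pics/w1.png

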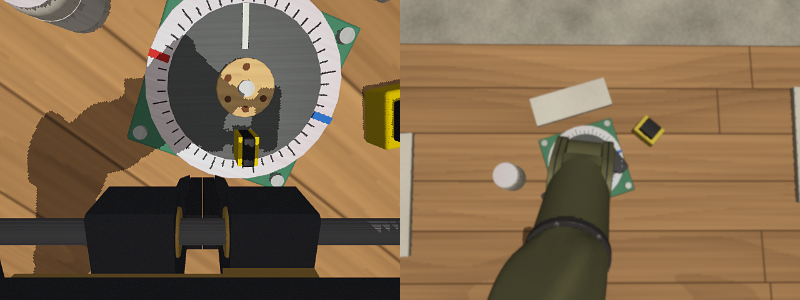

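The wrist view shows the lug at (245,148) and the index line vertical, so the tool is aligned with the lug. Blue is on the right and red at upper left. Next is the descent beside cheek_a.

>>> {"op": "apply_moves", "data": {
  "increments": [
    [0.015, 0, 0, 0],
    [0.035, 0, 0, 0],
    [0.055, 0, 0, 0],
    [0.075, 0, 0, 0],
    [0.09, 0, 0, 0],
    [0.1, 0, 0, 0],
    [0.11, 0, 0, 0],
    [0.117, 0, 0, 0],
    [0.117, 0, 0, 0],
    [0.117, 0, 0, 0]
  ]
}}

```text
clock: 4.5
eef_pos: [0.513, 0.0547, 0.1029]
orientation: [1.84, 0.633, -1.839]
wrist_force: [-0.3, -0.4, 1.2]
finger_gap: 0.0004
```

```bash
python3 - <<'E'
from h import *
p,M,s=toolpose();print(p.round(4),s['wrist_force'])
im=[camera('wrist'),camera('side')]
cv2.imwrite('pics/w2.png',cv2.resize(np.hstack(im),(800,300))[:,:,::-1])
E
```

```text
[0.513  0.0547 0.1029] [-0.33179715 -0.39244731  1.16536555]
```

View pics/w2.png

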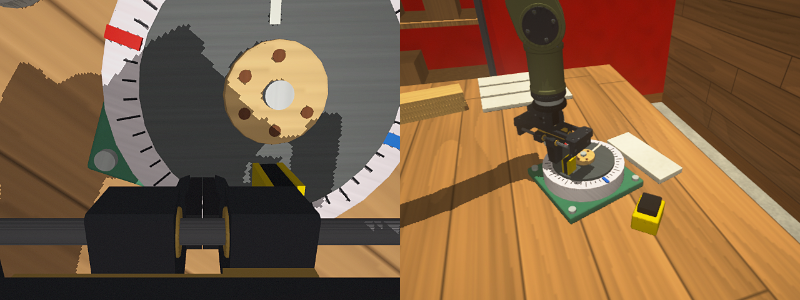

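The fingers are just beside the lug, seen below the blank at about (275,178), and touching nothing. I'll compute the arc rows.

```bash
cat > arc.py <<'E'
from h import *
import sys
p,M,s=toolpose();C=np.array([.5857,.0585,p[2]])
c=M.T@(C-p);print('c',c.round(4),'yaw',np.degrees(np.arctan2(M[1,1],M[0,1])).round(1))
q0=np.array([0,float(sys.argv[1]),0])
for th in eval(sys.argv[2]):
    q=c+R.from_rotvec([-np.radians(th),0,0]).apply(q0-c);print([float(round(q[1],3)),float(round(q[2],3)),-th])
E
python3 arc.py .013 "range(0,41,5)"
```

```text
c [ 0.0001  0.0416 -0.0595] yaw -52.0
[0.013, 0.0, 0]
[0.018, 0.002, -5]
[0.024, 0.004, -10]
[0.029, 0.005, -15]
[0.035, 0.006, -20]
[0.041, 0.007, -25]
[0.047, 0.006, -30]
[0.052, 0.006, -35]
[0.058, 0.004, -40]
```

>>> {"op": "apply_moves", "data": {
  "increments": [
    [0, 0.005, 0, 0],
    [0, 0.009, 0, 0],
    [0, 0.013, 0, 0],
    [0, 0.0155, 0.001, -2.5],
    [0, 0.018, 0.002, -5],
    [0, 0.021, 0.003, -7.5],
    [0, 0.024, 0.004, -10],
    [0, 0.0265, 0.0045, -12.5],
    [0, 0.029, 0.005, -15],
    [0, 0.032, 0.0055, -17.5],
    [0, 0.035, 0.006, -20],
    [0, 0.038, 0.0065, -22.5],
    [0, 0.041, 0.007, -25],
    [0, 0.044, 0.0065, -27.5],
    [0, 0.047, 0.0065, -30],
    [0, 0.0495, 0.006, -32.5],
    [0, 0.052, 0.006, -35],
    [0, 0.055, 0.005, -37.5],
    [0, 0.058, 0.004, -40],
    [0, 0.058, 0.004, -40]
  ]
}}

```text
clock: 6.6
eef_pos: [0.5459, 0.0055, 0.1027]
orientation: [1.362, 1.102, -1.362]
wrist_force: [-1.6, -0.2, 0.6]
finger_gap: 0.0003
```

```bash
python3 - <<'E'
from h import *
p,M,s=toolpose();print(p.round(4),s['wrist_force'])
im=[camera('wrist'),camera('side')]
cv2.imwrite('pics/w3.png',cv2.resize(np.hstack(im),(800,300))[:,:,::-1])
for l in('index_tip','red_marker','dial_center','lug_center'):
  for c in('wrist','side'):
    print(l,c,[(q['centre'],q['score']) for q in tip_of(l,c)[:2]])
E
python3 arc.py 0 "range(0,31,5)"
```

```text
[0.5459 0.0055 0.1027] [-1.62995467 -0.18630554  0.60739197]
index_tip wrist []
index_tip side []
red_marker wrist []
red_marker side []
dial_center wrist [([0.5853, 0.0588, 0.0728], 0.76)]
dial_center side [([0.5844, 0.0627, 0.0722], 0.97)]
lug_center wrist []
lug_center side [([0.5742, -0.0036, 0.0962], 0.62)]
c [ 0.0001  0.0282 -0.059 ] yaw -12.0
[0.0, 0.0, 0]
[0.005, 0.002, -5]
[0.011, 0.004, -10]
[0.016, 0.005, -15]
[0.022, 0.006, -20]
[0.028, 0.006, -25]
[0.033, 0.006, -30]
```

View pics/w3.png

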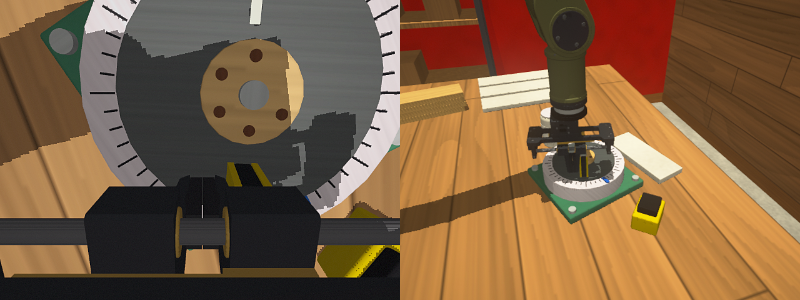

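```bash
cat >> h.py <<'E'
def wrect(im,C,z,half=.11,n=600):
    p,M,s=toolpose();i=camera_info('wrist');T=i['T_tool_cam'];K=i['camera_matrix']
    A=M@T[:3,:3];e=p+M@T[:3,3]
    P=np.array([[C[0]+sx*half,C[1]+sy*half,z] for sx,sy in((-1,1),(1,1),(1,-1),(-1,-1))])
    # homography from plane grid inside view
    pl=np.array([[C[0]+a,C[1]+b,z] for a,b in((0,0),(.03,0),(0,.03),(.03,.03))])
    q=(K@(A.T@(pl-e).T)).T;q=q[:,:2]/q[:,2:]
    g=np.float32([[(x-C[0]+half)/(2*half)*n,(half-(y-C[1]))/(2*half)*n] for x,y,_ in pl])
    return cv2.warpPerspective(im,cv2.getPerspectiveTransform(q.astype(np.float32),g),(n,n),flags=cv2.INTER_CUBIC)
E
python3 - <<'E'
from h import *
im=camera('wrist');w=wrect(im,(.5857,.0585),.074)
cv2.imwrite('pics/wr3.png',w[:,:,::-1])
E
```

```text
(no output)
```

View pics/wr3.png

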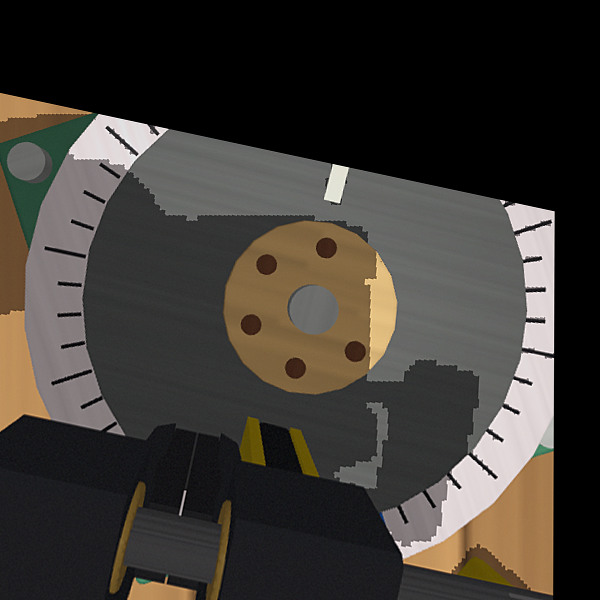

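The rectified wrist view puts the index line at about 76–78°, with its inner end at (333,204). The target is 108°, so I'll turn another 25° and then look.

>>> {"op": "apply_moves", "data": {
  "increments": [
    [0, 0.0025, 0.001, -2.5],
    [0, 0.005, 0.002, -5],
    [0, 0.008, 0.003, -7.5],
    [0, 0.011, 0.004, -10],
    [0, 0.0135, 0.0045, -12.5],
    [0, 0.016, 0.005, -15],
    [0, 0.019, 0.0055, -17.5],
    [0, 0.022, 0.006, -20],
    [0, 0.025, 0.006, -22.5],
    [0, 0.028, 0.006, -25],
    [0, 0.028, 0.006, -25]
  ]
}}

```text
clock: 8.25
eef_pos: [0.5723, -0.0056, 0.1026]
orientation: [1.041, 1.307, -1.039]
wrist_force: [-1.0, -0.1, 0.0]
finger_gap: 0.0007
```

```bash
python3 - <<'E'
from h import *
p,M,s=toolpose();print(p.round(4),s['wrist_force'],s['joint_pos'].round(2))
im=camera('wrist');w=wrect(im,(.5857,.0585),.074)
S=camera('side');H=rect('side',(.5857,.0585),.074);w2=cv2.warpPerspective(S,H,(600,600),flags=cv2.INTER_CUBIC)
cv2.imwrite('pics/wr4.png',cv2.resize(np.hstack([w,w2]),(800,400))[:,:,::-1])
E
```

```text
[ 0.5723 -0.0056  0.1026] [-1.03683113 -0.05582142  0.03073207] [-0.02  0.84 -0.08  1.85  0.14  0.46  0.02]
```

View pics/wr4.png

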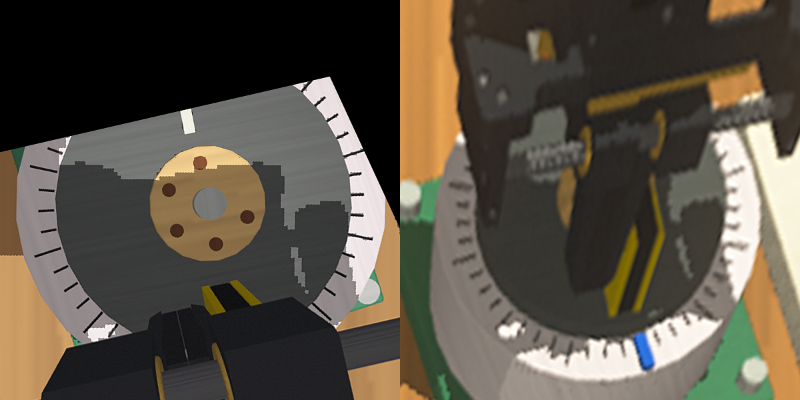

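The index line is now at roughly 100–101°, and blue is at about (644,350) in the side view. I'll back off and rise to measure it properly.

>>> {"op": "apply_moves", "data": {
  "increments": [
    [0, -0.004, 0, 0],
    [0, -0.009, 0, 0],
    [0, -0.012, 0, 0],
    [-0.02, -0.012, 0, 0],
    [-0.05, -0.012, 0, 0],
    [-0.08, -0.012, 0, 0],
    [-0.11, -0.012, 0, 0],
    [-0.12, -0.012, 0, 0],
    [-0.12, -0.012, 0, 0],
    [-0.12, -0.012, 0, 0]
  ]
}}

```text
clock: 9.35
eef_pos: [0.559, -0.008, 0.2217]
orientation: [1.04, 1.309, -1.042]
wrist_force: [0.2, 0.7, -1.0]
finger_gap: 0.0005
```

```bash
cat > meas.py <<'E'
from h import *
import sys
p,M,s=toolpose();im=camera('wrist')
w=wrect(im,(.5857,.0585),.074,.115,800);cv2.imwrite(sys.argv[1],w[:,:,::-1][:,:])
for l in('index_tip','red_marker','blue_marker','dial_center','lug_center'):
    print(l,[(q['centre'],q['score']) for q in tip_of(l,'wrist')[:2]])
i=camera_info('wrist');T=i['T_tool_cam'];K=i['camera_matrix'];A=M@T[:3,:3];e=p+M@T[:3,3]
def pt(uv,z):
    d=A@np.linalg.solve(K,[uv[0],uv[1],1]);return (e+d*(z-e[2])/d[2])[:2]
hsv=cv2.cvtColor(im,cv2.COLOR_RGB2HSV);res={}
C=np.array([.5857,.0585])
vv,uu=np.mgrid[0:480,0:640]
d=np.einsum('ij,hwj->hwi',A@np.linalg.inv(K),np.dstack([uu,vv,np.ones_like(uu)]))
X=e+d*((.074-e[2])/d[...,2])[...,None];rr=np.hypot(X[...,0]-C[0],X[...,1]-C[1])
h,sa,v=hsv[...,0],hsv[...,1],hsv[...,2]
for n,m,z in(('red',((h<8)|(h>172))&(sa>150)&(rr<.115)&(rr>.08),.069),('blue',(h>100)&(h<125)&(sa>130)&(v>60)&(rr<.115)&(rr>.08),.069),('idx',(sa<60)&(v>170)&(rr<.077)&(rr>.042)&(X[...,1]>C[1]),.074)):
    k,l,st,ce=cv2.connectedComponentsWithStats(m.astype(np.uint8))
    if k<2: print(n,'none');continue
    j=1+np.argmax(st[1:,4]);P=np.array([pt(q[::-1],z) for q in np.argwhere(l==j)])
    vx=cv2.fitLine(P.astype(np.float32),cv2.DIST_L2,0,.01,.01).ravel()
    print(n,st[j,4],ce[j].round(0),P.mean(0).round(4),'axis',np.degrees(np.arctan2(vx[1],vx[0])).round(1)%180);res[n]=(P.mean(0),vx)
if 'red' in res and 'blue' in res: 
    r,b=res['red'][0],res['blue'][0];c=(r+b)/2;print('centre',c.round(4),'len',np.hypot(*(r-b)),'ang',np.degrees(np.arctan2(*(r-b)[::-1])).round(2))
    if 'idx' in res: print('idx ang from centre',np.degrees(np.arctan2(*(res['idx'][0]-c)[::-1])).round(2))
E
python3 meas.py pics/m5.png
```

```text
index_tip [([0.5666, 0.1407, 0.0747], 0.68), ([0.5875, 0.0571, 0.0026], 0.24)]
red_marker []
blue_marker [([0.6136, -0.0349, 0.0684], 0.64)]
dial_center [([0.5825, 0.0596, 0.0737], 0.65)]
lug_center [([0.5969, -0.0062, 0.0977], 0.81)]
red 57 [377.   2.] [0.5605 0.1383] axis 16.7
blue 210 [390. 276.] [ 0.6178 -0.0369] axis 107.8
idx 576 [392.  42.] [0.5757 0.1173] axis 101.1
centre [0.5891 0.0507] len 0.18441222855579395 ang 108.1
idx ang from centre 101.37
```

View pics/m5.png

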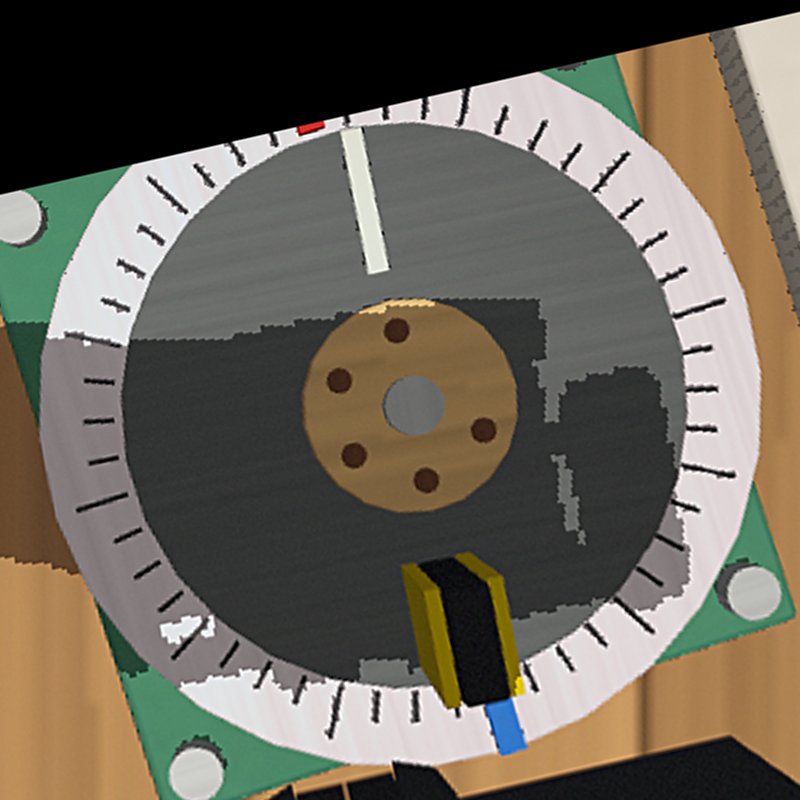

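The index line sits at 101.1° and the red/blue axis at 107.9°. That leaves about 6.8°, a bit under one tick, which matches the view (red at (310,127), index tip at (352,130)). I'll go back down to the contact pose and push on by that amount.

>>> {"op": "apply_moves", "data": {
  "increments": [
    [0.02, 0, 0, 0],
    [0.05, 0, 0, 0],
    [0.08, 0, 0, 0],
    [0.105, 0, 0, 0],
    [0.118, 0, 0, 0],
    [0.12, 0, 0, 0],
    [0.12, 0.005, 0, 0],
    [0.12, 0.01, 0, 0],
    [0.12, 0.012, 0, 0],
    [0.12, 0.0135, 0.0007, -1.4],
    [0.12, 0.015, 0.0013, -2.7],
    [0.12, 0.0165, 0.0019, -4.1],
    [0.12, 0.018, 0.0025, -5.5],
    [0.12, 0.0192, 0.003, -6.8],
    [0.12, 0.0192, 0.003, -6.8],
    [0.12, 0.0192, 0.003, -6.8]
  ]
}}

```text
clock: 11.25
eef_pos: [0.5794, -0.0066, 0.1027]
orientation: [0.952, 1.352, -0.951]
wrist_force: [-2.6, -0.4, 3.0]
finger_gap: 0.0003
```

>>> {"op": "apply_moves", "data": {
  "increments": [
    [0, -0.004, 0, 0],
    [0, -0.009, 0, 0],
    [0, -0.015, 0, 0],
    [-0.02, -0.015, 0, 0],
    [-0.05, -0.015, 0, 0],
    [-0.08, -0.015, 0.01, 0],
    [-0.11, -0.015, 0.02, 0],
    [-0.14, -0.015, 0.03, 0],
    [-0.15, -0.015, 0.04, 0],
    [-0.15, -0.015, 0.04, 0],
    [-0.15, -0.015, 0.04, 0]
  ]
}}

```text
clock: 12.35
eef_pos: [0.5779, -0.0491, 0.2522]
orientation: [0.952, 1.354, -0.952]
wrist_force: [-0.8, 0.1, -0.6]
finger_gap: 0.0001
```

```bash
python3 meas.py pics/m6.png
```

```text
index_tip []
red_marker []
blue_marker [([0.6177, -0.0379, 0.0661], 0.63)]
dial_center [([0.583, 0.0591, 0.0759], 0.92)]
lug_center [([0.6853, -0.1295, 0.0002], 0.67), ([0.6024, -0.0022, 0.0998], 0.57)]
red none
blue 277 [375. 212.] [ 0.6168 -0.0338] axis 108.1
idx 141 [390.   8.] [0.5729 0.1037] axis 106.2
```

View pics/m6.png

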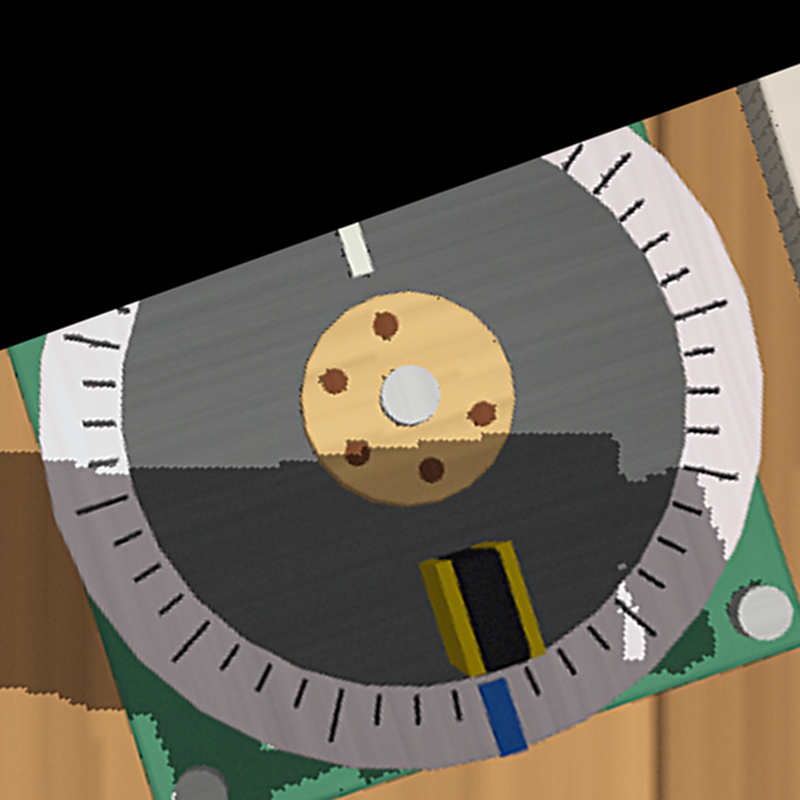

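The view cuts off the red marker because I backed away in the wrong direction. I'll shift inward, clear above the fixture, and look again.

>>> {"op": "apply_moves", "data": {
  "increments": [
    [-0.01, 0, -0.02, 0],
    [-0.02, 0, -0.05, 0],
    [-0.02, 0, -0.08, 0],
    [-0.02, 0, -0.1, 0],
    [-0.02, 0, -0.1, 0],
    [-0.02, 0, -0.1, 0]
  ]
}}

```text
clock: 13.25
eef_pos: [0.5448, 0.0444, 0.2725]
orientation: [0.951, 1.353, -0.952]
wrist_force: [-0.0, -0.6, 0.2]
finger_gap: 0.0003
```

```bash
python3 meas.py pics/m7.png
```

```text
index_tip [([0.5574, 0.1353, 0.0756], 0.94)]
red_marker [([0.5539, 0.1531, 0.0646], 0.69)]
blue_marker []
dial_center [([0.5861, 0.0594, 0.0737], 0.91)]
lug_center [([0.6073, -0.0033, 0.0987], 0.72), ([0.5871, 0.0606, -0.0002], 0.47)]
red 303 [383.  91.] [0.5575 0.1484] axis 107.5
blue none
idx none
```

View pics/m7.png

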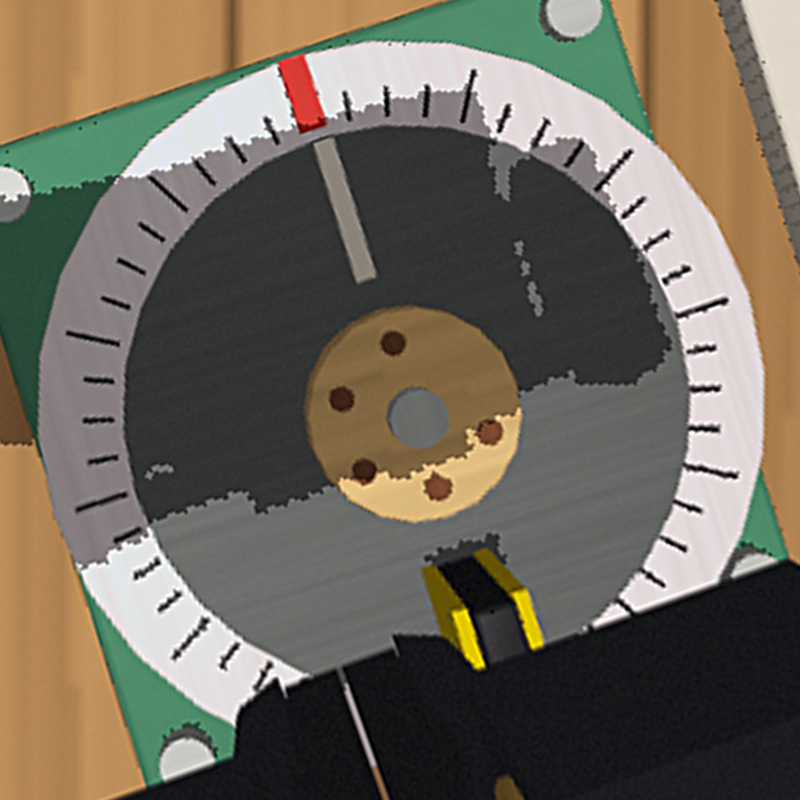

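```bash
sed -i 's/(sa<60)&(v>170)/(sa<70)\&(v>115)/' meas.py; cat >> meas.py <<'E'
if 'idx' in res and 'red' in res:
    m,vx=res['idx'][0],res['idx'][1][:2]; vx=vx*np.sign(vx[1]); tip=m+vx*.02
    for a in(107.7,108.1):
        n=np.array([np.sin(np.radians(a)),-np.cos(np.radians(a))])
        print('tip offset mm',1e3*n@(tip-res['red'][0]),'dist',np.hypot(*(tip-res['red'][0])))
E
python3 meas.py pics/m8.png; grep -c . meas.py
```

```text
index_tip [([0.5567, 0.1339, 0.0731], 0.9)]
red_marker [([0.5549, 0.1521, 0.0627], 0.86)]
blue_marker []
dial_center [([0.5848, 0.0608, 0.0741], 0.83)]
lug_center [([0.6023, -0.0019, 0.0985], 0.58)]
red 308 [382.  89.] [0.5574 0.1485] axis 107.7
blue none
idx 335 [381. 135.] [0.569  0.1158] axis 107.6
tip offset mm 1.1133920248786684 dist 0.014646295914412601
tip offset mm 1.0114111581925853 dist 0.014646295914412601
29
```

The index line reads 107.6° against 107.7–108° for the red marker, so the tip is about 1 mm off. I'll pull the arm clear and cross-check with the fixed cameras.

>>> {"op": "apply_moves", "data": {
  "increments": [
    [-0.02, 0, 0, 0],
    [-0.03, -0.03, 0, 0],
    [-0.03, -0.07, 0, 0],
    [-0.03, -0.11, 0, 0],
    [-0.03, -0.15, 0, 0],
    [-0.03, -0.19, 0.02, 0],
    [-0.03, -0.23, 0.04, 0],
    [-0.03, -0.26, 0.05, 0],
    [-0.03, -0.28, 0.05, 0],
    [-0.03, -0.28, 0.05, 0],
    [-0.03, -0.28, 0.05, 0],
    [-0.03, -0.28, 0.05, 0]
  ]
}}

```text
clock: 15.05
eef_pos: [0.2998, -0.0964, 0.3029]
orientation: [0.951, 1.352, -0.949]
wrist_force: [0.9, 0.7, 0.2]
finger_gap: 0.0007
```

```bash
python3 - <<'E'
from h import *
w=[]
for c in('top','side'):
    im=camera(c);H=rect(c,(.5857,.0585),.074,.115);w.append(cv2.warpPerspective(im,H,(600,600),flags=cv2.INTER_CUBIC))
    for l in('index_tip','red_marker','can','battery','board'):
        print(c,l,[(q['centre'],q['score']) for q in tip_of(l,c)[:1]])
cv2.imwrite('pics/f9.png',cv2.resize(np.hstack(w),(800,400))[:,:,::-1])
print(get_state()['wrist_force'],get_state()['clock'])
E
```

```text
top index_tip [([0.5596, 0.1333, 0.0751], 0.83)]
top red_marker [([0.5563, 0.1503, 0.0667], 0.54)]
top can [([0.5432, 0.27, 0.0026], 0.92)]
top battery [([0.687, -0.1295, -0.0005], 0.84)]
top board [([0.7819, 0.1046, 0.0024], 0.71)]
side index_tip [([0.5615, 0.1357, 0.0734], 0.7)]
side red_marker [([0.5571, 0.15, 0.0667], 0.58)]
side can [([0.5454, 0.2733, 0.004], 0.56)]
side battery [([0.6871, -0.1291, 0.0008], 0.79)]
side board [([0.7838, 0.103, -0.0004], 0.8)]
[-0.25613227  0.05571145  0.8848696 ] 15.65
```

View pics/f9.png

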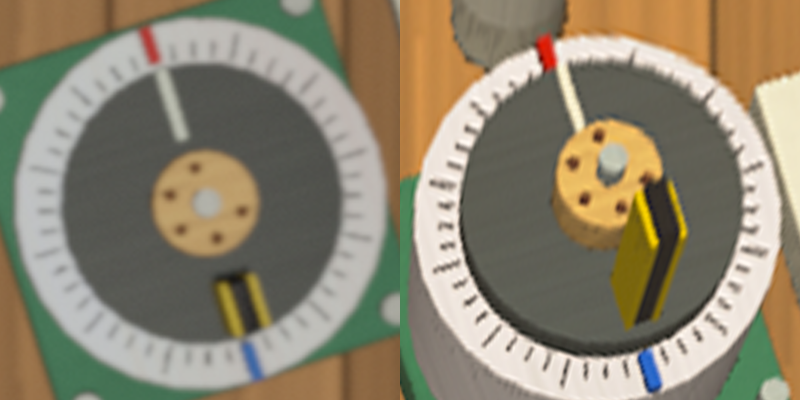

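```bash
python3 -c "
from station import *
print(close_job())"
```

```text
the job is handed in; nothing more can be done
None
```

I turned the dial counter-clockwise by about 70° until the white index line met the red marker, and handed the job in. The push was slow (about 0.4 rad/s), with the closed fingers' outer face against the lug's clockwise cheek. At no point were the fingers around the lug.

**Alignment:** every measurement puts the index tip within the 5 mm limit, though they differ slightly:

| Check | Index tip off the red marker's centre line |
|---|---|
| Wrist camera | about 1 mm (line at 107.6°, red at 107.7–108°) |
| Top picture, read by eye | about 2.2 mm |
| Side picture, read by eye | about 1.5 mm |
| Trained networks, top | about 2.1 mm, opposite side |
| Trained networks, side | about 0.2 mm, opposite side |

The readings I took from the pictures suggest the line stops slightly short of the marker. The network readings fall slightly past it, but they are only good to about 4 mm.

**Other objects:** the can, battery and board measured within about 3 mm of where they started, which is within the networks' error.

**At hand-in:** the arm was clear of everything at about 0.3 m height, and the clock stood at 15.65 s of the 48 s allowed. I did not measure the dial's speed at the end; nothing had touched it for several seconds.

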